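# Zero the strap splitter and hold the gap

### The arm

A 6-joint arm with a two-finger parallel gripper is mounted at the origin on the work surface. World frame = base frame: x ahead of the robot, y to its left, z up, the work surface at z = 0. Lengths are in mm, angles in rad, forces in N, time in s.
With the tool pointing down it reaches from about 275 to 1000 mm from the base axis. Payload 8.4 kg.
Tool frame: the origin (TCP) lies between the finger pads, 19 mm behind the fingertips; this is the grasp point; z points along the fingers, y is the line along which they close (so a half turn about z gives the same grasp; the last joint's range is limited). The gripper opens to 85 mm and grips with 20 to 120 N. Pads are 22 mm wide; open, the fingers measure 114 mm over their backs; the gripper's body (76 mm by 85 mm) begins 54 mm behind the grasp point. The pads swing forward as they close: fully open they stand 13 mm farther back than shut.
Start: joints at [-1.345, 0.353, 1.633, -0, 1.155, -0.002], TCP at [141.145, -608.856, 249.981] pointing down, gripper open.
Joint ranges: [-2.63, 2.63], [-0.92, 2.1], [0.06, 2.66], [-1.3, 4.44], [0, 2.69], [-3.02, 3.02]. Speed limits (rad/s): [2.22, 2.22, 2.79, 3.14, 3.14, 3.14].

### API

Orientations are given as [roll, pitch, yaw] about the fixed x, y, z axes, in that order (R = Rz(yaw) Ry(pitch) Rx(roll)).
In Python, from rig import r, eyes gives the robot as it stands. The module is installed in compiled form; this text tells all that it offers.
- The arm moves only by the shell command python3 -m inch 'ROWS' [FORCE]. ROWS is JSON, a list of rows, each a list of 7 numbers: the shift along the tool's x, y, z in m, then the turn, a rotation vector about the tool's x, y, z in degrees, then the closure, from -1 (fully open) to 1 (shut). In form: [[x, y, z, rx, ry, rz, gripper], ...]. A call has 1 to 8 rows; each row shifts and turns the commanded pose from where the row before left it, along the tool's axes as they then stand; what a row does not reach is not made up. A row lasts 1/10 s, in which the tool goes at most 50 mm and 8.59 degrees, less where a joint would pass 70% of its speed; a pose out of reach is approached as far as the arm can. A call with a gripper value outside its range is refused whole. The fingers move at their own pace and stop on an object; FORCE is the grip in N (left out, the last holds). Time passes only in rows, so rows that do not move let the fingers close. It gives the time, the measured TCP pose, the force, the opening and the grip force at its end, in the units of the state.
- r.sense(): the state, without advancing time (a new reading comes with each control period).
- eyes.grab_frame(name): name is "side" or "top"; returns a dict with "img" (480x640x3 uint8, blue, green, red), "fx", "fy", "cx", "cy" (pixels), "D" ([k1, k2, p1, p2, k3] as OpenCV has them; the pictures are not rectified), "R" (3x3) and "t" (3): a world point X has camera coordinates R X + t. Camera axes: x right, y down, z forward; pixel columns grow to the right and rows downward; lengths in mm; the calibration is good to about 2 mm. A picture is of the moment at which its call begins. There is no depth.
- r.sign_off(): hands the job in; it is judged then, once.
The state is a dict: "clock": time; "qpos": joint angles; "qvel": joint speeds; "joint_efforts": joint torques, N m; "eef_pos": TCP position; "tcp_rot": TCP orientation; "contact_force": force on the tool from outside, world axes, zero at the start; "wrist_torque": the same for the moment, N m; "opening": opening from 0.0 (shut) to 1.0 (fully open); "grasp_force": force on a finger pad.
Only numpy, scipy, OpenCV 4.12 (cv2) and the standard library are available. Lean on these libraries where they do the work, as an engineer would, in place of code of your own. Each camera call takes 0.05 s, during which the arm holds its last target. There are 200 camera calls.

### The job

On the green strap splitter, turn the black selector knob so that its pointer stands at the blue mark. Then turn the brass thumbscrew clockwise until it seats, back it off a quarter turn, and finish still holding the thumbscrew in the gripper at that setting so that a colleague can lock it. Leave the other things on the bench where they are.

Things in the scene. Friction and masses are not known exactly. Their poses are not given: they have to be found in the camera images.
- splitter: Green strap-splitting machine, fixed: base 210 (x) x 310 (y) x 50 mm. Origin at the centre of its underside; its x axis points away from the robot, turned by up to 0.4 rad. On top, at x 0, y +85 mm, is the selector dial; at x 0, y -80 mm a green bridge (32 x 122 mm in x and y, top 103 mm above the bench) carries the thumbscrew over a steel foot and bed.
- selector (a joint): Black selector knob, turning about a vertical axis, rad: 0 = parked, pointer along the splitter's +x axis; grows counter-clockwise seen from above. Spring detents at -0.6, 0 (where it starts), 0.6 and 1.2 rad hold it by themselves (up to about 0.08 N m to turn over a detent); end stops at -0.7 and 1.3 rad.
- selector_grip (a point): Point on the selector's axis inside the grip bar, 13 mm below the bar's top, 86 mm above the bench: a good height for the TCP; x along the bar towards the pointer. The bar is upright, 44 mm long (along the pointer), 14 mm thick, its top 99 mm above the bench, on a 46 mm disc (top 61 mm) over a round dial plate (124 mm across, top 53 mm).
- selector_aim (a point): Point that the pointer (a black nose on the disc, on the side of the white stripe) aims at: 50 mm from the selector's axis in the pointer's direction, just above the dial plate. It moves with the knob. The white stripe on the bar's top lies on the pointer's half.
- blue_mark: Blue disc, 18 mm across, 3 mm high, fixed on the dial plate 50 mm from the selector's axis; origin at the centre of its underside. It sits at one of the detents -0.6, 0.6 or 1.2 rad, and which one changes; a yellow and a red disc sit at the other two.
- adjuster (a joint): Brass thumbscrew, turning about a vertical axis, rad: 0 = seated (hard stop, the foot rests on the bed); grows as it is backed off counter-clockwise seen from above, so pi/2 is a quarter turn off the seat. It starts 0.6 to 1.7 rad off the seat; far stop at 2.8. It stays at its height, stays where it is left, and turns with about 0.05 N m of friction.
- thumbscrew: The brass thumbscrew's head: a 40 mm disc with an upright wing 46 mm long (along its x), 12 mm thick (along its y) and 38 mm high. Origin on the axis at the disc's underside, 107 mm above the bench; disc top 12 mm and wing top 48 mm above the origin. Its x axis, towards the red dot on the wing, is parallel to the splitter's x axis when seated.
- thumbscrew_grip (a point): Point on the thumbscrew's axis inside the wing, 14 mm below its top, 141 mm above the bench: a good height for the TCP; x along the wing.
- wax_block: Bystander: amber wax block 45 x 28 x 18 mm, lying on the splitter's top near its robot side. Origin at the centre of its underside.
- dye_tin: Bystander: small white tin with a red lid, 36 mm across, 35 mm high, on the splitter's top near its robot side. Origin at the centre of its underside.
- mallet: Bystander: wooden mallet lying on the bench to the robot's right, head 120 mm long and 68 mm high, handle along its -x. Origin under the head.
- tape_measure: Bystander: blue tape measure 70 x 66 x 38 mm on the bench to the left. Origin at the centre of its underside.
- glue_bottle: Bystander: white bottle with red cap, 52 mm across, 130 mm high, on the bench to the right. Origin at the centre of its underside.
- awl: Bystander: slim tool with a wooden handle, 160 mm long along its x, 26 mm high, on the bench to the left at the back. Origin at the centre of its underside.
- strop_block: Bystander: pale wooden block 160 (x) x 45 x 30 mm on the bench to the left. Origin at the centre of its underside.

How it is judged:
By the outcome, as a careful person would: the job done as asked, in the order asked, and still so for the second after the job is handed in, while the arm keeps its last pose, push and grip.
It also fails if it takes over 54 s, if anything falls off the work surface, if the arm or the gripper's body presses on something with over 40 N, if the wrist force passes 120 N, or if a joint passes its speed limit or range.

## Working session

There is one attempt and no reset: what is moved stays moved. The work goes in short steps, Python scripts to look and compute and a shell command to move; the robot and the scene stay as the last step left them, time stands still between calls to the robot, and variables do not carry over. Pictures are saved under pics/ and viewed, at most 10 in all, crops included, and the job is handed in when it is done.

```bash
mkdir -p pics
python3 - <<'E'
from rig import r, eyes
import cv2
for n in("top","side"):
    f=eyes.grab_frame(n); cv2.imwrite(f"pics/{n}0.png",f["img"])
    print(n,f["fx"],f["cx"],f["cy"],f["D"],(-f["R"].T@f["t"]).round(), f["R"].round(2).tolist())
print(r.sense())
E
```

```text
top 478.7855475869773 321.9357392820577 232.12090988969794 [-0.10565564  0.          0.          0.          0.        ] [ 369.  -16. 1189.] [[-0.02, -1.0, -0.0], [-0.99, 0.02, -0.12], [0.12, 0.0, -0.99]]
side 547.7628821202413 312.552440834006 238.39823857702376 [0.05189383 0.         0.         0.         0.        ] [397. 899. 932.] [[-0.99, -0.11, -0.0], [-0.07, 0.67, -0.73], [0.08, -0.73, -0.68]]
{'clock': 0.1, 'qpos': array([-1.34539546e+00,  3.53598819e-01,  1.63406021e+00,  2.64094686e-06,
        1.15519964e+00, -2.41215339e-03]), 'qvel': array([ 0.00114688, -0.00221559, -0.00347455,  0.00042051, -0.00048826,
        0.00101078]), 'joint_efforts': array([-3.98218790e-04, -6.06355977e+01, -3.42819965e+01,  4.27797522e-05,
        3.97749638e-03,  3.61969023e-05]), 'eef_pos': array([ 141.05755574, -608.45826595,  249.32410109]), 'tcp_rot': array([-3.14032665e+00, -5.46859305e-06,  2.27811953e-01]), 'contact_force': array([ 1.17052435, -0.36437983, -0.43072101]), 'wrist_torque': array([-0.00697557,  0.00294529, -0.05458526]), 'grasp_force': 0.0, 'opening': 0.9976939632009478}
```

View pics/top0.png

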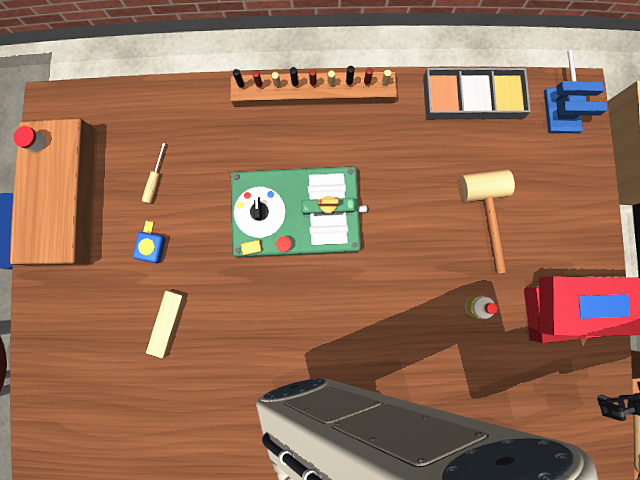

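View pics/side0.png

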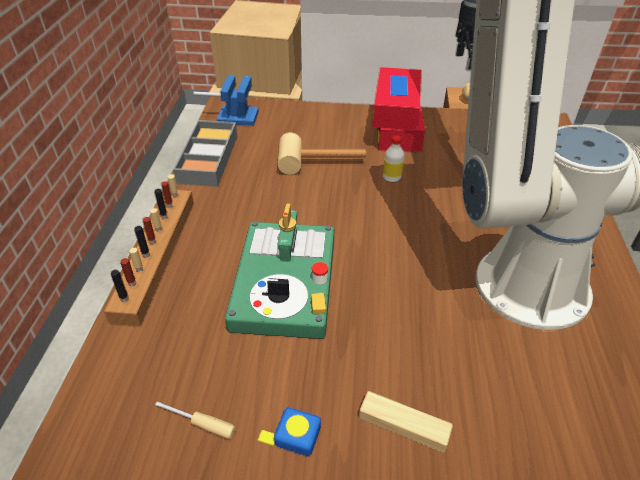

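The top view shows the green splitter at about (232–360, 167–257), with the dial at (259,211). Around it are the blue disc at (270,195), red at (247,196) and yellow at (239,206). Blue is clockwise of the pointer, so it is probably the -0.6 detent. The brass wing is at about (329,205). The side view agrees.

```bash
cat > h.py <<'E'
import numpy as np, cv2
from rig import r, eyes
def K(f): return np.array([[f["fx"],0,f["cx"]],[0,f["fy"],f["cy"]],[0,0,1.]])
def cast(f,uv,z):
    p=cv2.undistortPoints(np.float64(uv).reshape(-1,1,2),K(f),np.array(f["D"])).reshape(-1,2)
    d=np.c_[p,np.ones(len(p))]@f["R"]; c=-f["R"].T@f["t"]
    return c+d*((z-c[2])/d[:,2])[:,None]
def proj(f,X):
    return cv2.projectPoints(np.float64(X).reshape(-1,1,3),cv2.Rodrigues(np.array(f["R"]))[0],np.float64(f["t"]),K(f),np.array(f["D"]))[0].reshape(-1,2)
def mask(f,lo,hi,box):
    m=cv2.inRange(cv2.cvtColor(f["img"],cv2.COLOR_BGR2HSV),np.array(lo),np.array(hi)); k=np.zeros_like(m)
    x0,y0,x1,y1=box; k[y0:y1,x0:x1]=m[y0:y1,x0:x1]; return k
def big(m): return max(cv2.findContours(m,cv2.RETR_EXTERNAL,cv2.CHAIN_APPROX_NONE)[0],key=cv2.contourArea)
def cen(c): M=cv2.moments(c); return [M["m10"]/M["m00"],M["m01"]/M["m00"]]
E
python3 - <<'E'
from h import *
f=eyes.grab_frame("top"); g=eyes.grab_frame("side")
W=(225,160,372,265); WS=(220,215,345,345)
for n,F,w in(("top",f,W),("side",g,WS)):
    c=big(mask(F,(60,60,20),(85,255,255),w))
    q=cast(F,cv2.convexHull(c),50)[:,:2].astype(np.float32)
    print(n,"green rect",cv2.minAreaRect(q))
    dw={"top":(230,183,290,242),"side":(245,270,312,322)}[n]
    d=cv2.convexHull(big(mask(F,(0,0,150),(179,50,255),dw)))
    print(" dial",cv2.minEnclosingCircle(cast(F,d,53)[:,:2].astype(np.float32)))
    for k,lo,hi in(("blue",(105,120,60),(125,255,255)),("red",(0,150,80),(6,255,255)),("yel",(22,150,100),(32,255,255))):
        print(" ",k,cast(F,[cen(big(mask(F,lo,hi,dw)))],56).round(1))
    b={"top":(310,185,350,225),"side":(272,198,305,245)}[n]
    for k,lo,hi in(("brass",(10,110,60),(32,255,255)),("dot",(0,150,80),(5,255,255))):
        m=mask(F,lo,hi,b)
        if m.any(): c=big(m); print(" ",k,cv2.contourArea(c),cast(F,np.float64(np.argwhere(m)[:,::-1].mean(0)),155).round(1))
a=cv2.resize(f["img"][160:265,225:375],(600,420),interpolation=cv2.INTER_CUBIC)
b=cv2.resize(g["img"][195:345,220:345],(350,420),interpolation=cv2.INTER_CUBIC)
cv2.imwrite("pics/c1.png",cv2.resize(np.hstack([a,b]),(800,354)))
E
```

```text
top green rect ((557.755126953125, 50.93025207519531), (208.7131805419922, 306.6294860839844), 1.3122678995132446)
 dial ((557.7990112304688, 136.5007781982422), 62.882999420166016)
  blue [[600.1 108.7  56. ]]
  red [[489.3  78.2  56. ]]Traceback (most recent call last):
  File "<stdin>", line 12, in <module>
  File "h.py", line 14, in cen
    def cen(c): M=cv2.moments(c); return [M["m10"]/M["m00"],M["m01"]/M["m00"]]
                                          ~~~~~~~~^~~~~~~~~
ZeroDivisionError: float division by zero
```

Run:
```python
from h import *
f=eyes.grab_frame("top"); g=eyes.grab_frame("side")
dw=(245,270,312,322)
d=cv2.convexHull(big(mask(g,(0,0,150),(179,50,255),dw)))
print("side dial",cv2.minEnclosingCircle(cast(g,d,53)[:,:2].astype(np.float32)))
print("side blue",cast(g,[cen(big(mask(g,(105,120,60),(125,255,255),dw)))],56).round(1))
for n,F,b in(("top",f,(310,185,350,225)),("side",g,(272,198,305,245))):
    for k,lo,hi in(("brass",(10,110,60),(32,255,255)),("dot",(0,150,80),(6,255,255))):
        p=np.argwhere(mask(F,lo,hi,b))[:,::-1].astype(float)
        if len(p): print(n,k,len(p),p.mean(0),cast(F,[p.mean(0)],155).round(1))
# bar direction: dark pixels near bar top
a=cv2.resize(f["img"][160:265,225:375],(600,420),interpolation=cv2.INTER_CUBIC)
b=cv2.resize(g["img"][195:345,220:345],(350,420),interpolation=cv2.INTER_CUBIC)
cv2.imwrite("pics/c1.png",cv2.resize(np.hstack([a,b]),(800,354)))
```

```text
side dial ((558.5368041992188, 137.76930236816406), 62.491859436035156)
side blue [[599.9 111.3  56. ]]
top brass 246 [328.14634146 204.04878049] [[553.7 -29.2 155. ]]
top dot 5 [320.  200.8] [[561.3 -11.5 155. ]]
side brass 891 [287.72839506 211.94500561] [[557.3 -16.2 155. ]]
side dot 5 [284.8 213.4] [[562.9 -10.5 155. ]]
```

View pics/c1.png

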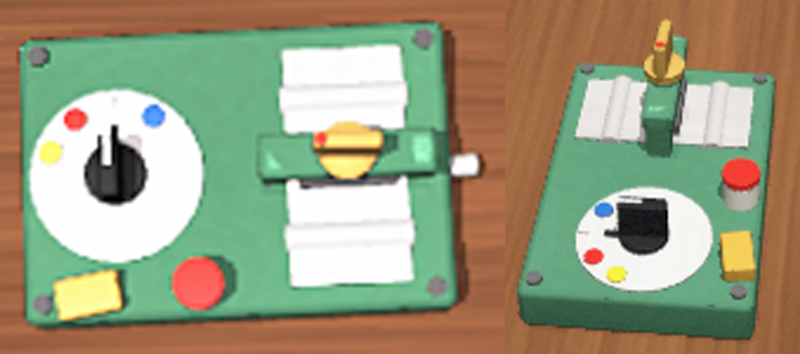

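The blue mark is at -0.60 rad relative to the splitter (yaw about 0.02). The red dot puts the thumbscrew about 1.46 rad off its seat. Its axis is near (560.5, -28.7) and the knob's is near (558, 137).

```bash
cat > d.py <<'E'
import sys, numpy as np
from scipy.spatial.transform import Rotation as R
from rig import r
s=r.sense(); x,y,z,yaw=map(float,sys.argv[1:5])
A=R.from_euler("xyz",s["tcp_rot"]); B=R.from_euler("xyz",[np.pi,0,yaw])
print("shift mm",A.inv().apply(np.array([x,y,z])-s["eef_pos"]).round(1),"turn deg",np.degrees((A.inv()*B).as_rotvec()).round(2),"q",s["qpos"].round(2),"t",round(s["clock"],2))
E
python3 d.py 558 137 250 0.023
```

```text
shift mm [ 574.5 -632.3    0. ] turn deg [-0.03  0.   11.73] q [-1.35  0.35  1.63 -0.    1.16 -0.  ] t 0.3
```

```bash
python3 -m inch '[[0.028,-0.031,0,0,0,0,-1],[0.028,-0.031,0,0,0,0,-1],[0.028,-0.031,0,0,0,0,-1],[0.028,-0.031,0,0,0,0,-1],[0.028,-0.031,0,0,0,0,-1],[0.028,-0.031,0,0,0,0,-1],[0.028,-0.031,0,0,0,0,-1],[0.028,-0.031,0,0,0,0,-1]]' 60; python3 -m inch '[[0.028,-0.031,0,0,0,0,-1],[0.028,-0.031,0,0,0,0,-1],[0.028,-0.031,0,0,0,0,-1],[0.028,-0.031,0,0,0,0,-1],[0.028,-0.031,0,0,0,0,-1],[0.028,-0.031,0,0,0,0,-1],[0.028,-0.031,0,0,0,0,-1],[0.028,-0.031,0,0,0,0,-1]]'; python3 d.py 558 137 250 0.023
```

```text
clock: 1.1
eef_pos: [303.9, -315.2, 250.2]
tcp_rot: [3.141, -0.0, 0.227]
contact_force: [0.8, -0.7, 0.3]
opening: 1.001
grasp_force: 0.0
clock: 1.9
eef_pos: [466.2, -22.8, 250.2]
tcp_rot: [3.141, -0.001, 0.228]
contact_force: [0.7, -1.0, -0.2]
opening: 1.003
grasp_force: 0.0
shift mm [ 125.6 -134.9    0.2] turn deg [ 1.000e-02 -3.000e-02  1.175e+01] q [-0.05  0.1   1.96 -0.    1.08  1.29] t 1.9
```

```bash
python3 -m inch '[[0.025,-0.027,0,0,0,0,-1],[0.025,-0.027,0,0,0,0,-1],[0.025,-0.027,0,0,0,0,-1],[0.025,-0.027,0,0,0,0,-1],[0.025,-0.027,0,0,0,0,-1],[0,0,0,0,0,6,-1],[0,0,0,0,0,5.8,-1],[0,0,0,0,0,0,-1]]'; python3 d.py 558 137 86 0.023
```

```text
clock: 2.7
eef_pos: [556.8, 135.6, 249.7]
tcp_rot: [3.141, 0.0, 0.021]
contact_force: [0.1, 0.1, -0.4]
opening: 0.999
grasp_force: 0.0
shift mm [  1.3  -1.4 163.7] turn deg [ 0.01  0.02 -0.11] q [ 0.24  0.27  1.75 -0.    1.12  1.79] t 2.7
```

```bash
python3 -m inch '[[0.001,-0.001,0.03,0,0,0,-1],[0,0,0.03,0,0,0,-1],[0,0,0.03,0,0,0,-1],[0,0,0.03,0,0,0,-1],[0,0,0.024,0,0,0,-1],[0,0,0.02,0,0,0,-1],[0,0,0,0,0,0,-1],[0,0,0,0,0,0,0]]'; python3 -m inch '[[0,0,0,0,0,0,1],[0,0,0,0,0,0,1],[0,0,0,0,0,0,1],[0,0,0,0,0,0,1],[0,0,0,0,0,0,1],[0,0,0,0,0,0,1],[0,0,0,0,0,0,1],[0,0,0,0,0,0,1]]' 50;  python3 d.py 558 137 86 -0.577; python3 -c "
from rig import r;print(r.sense()['wrist_torque'])"
```

```text
clock: 3.5
eef_pos: [557.9, 136.1, 86.3]
tcp_rot: [3.142, 0.0, 0.023]
contact_force: [1.1, 0.3, 1.4]
opening: 0.86
grasp_force: 0.0
clock: 4.3
eef_pos: [558.2, 136.3, 86.7]
tcp_rot: [-3.142, -0.001, 0.022]
contact_force: [-1.6, -0.3, 5.5]
opening: 0.161
grasp_force: 50.8
shift mm [-0.1 -0.7  0.7] turn deg [-2.000e-02 -5.000e-02  3.432e+01] q [ 0.24  0.48  1.87 -0.    0.8   1.79] t 4.3
[-0.1928403   0.24799395  0.00895671]
```

```bash
python3 -m inch '[[0,0,0,0,0,5,1],[0,0,0,0,0,5,1],[0,0,0,0,0,5,1],[0,0,0,0,0,5,1],[0,0,0,0,0,5,1],[0,0,0,0,0,5,1],[0,0,0,0,0,4.4,1],[0,0,0,0,0,0,1]]'
python3 - <<'E'
from h import *
s=r.sense();print(s["wrist_torque"],s["tcp_rot"])
f=eyes.grab_frame("side")
cv2.imwrite("pics/c2.png",cv2.resize(f["img"][195:345,220:345],(500,600),interpolation=cv2.INTER_CUBIC))
E
```

```text
clock: 5.1
eef_pos: [558.2, 136.2, 86.7]
tcp_rot: [-3.141, -0.001, -0.581]
contact_force: [-0.7, -0.4, 6.4]
opening: 0.155
grasp_force: 50.9
[-0.25723815  0.15902413 -0.00904993] [-3.14119527e+00 -7.33954016e-04 -5.81016316e-01]
```

View pics/c2.png

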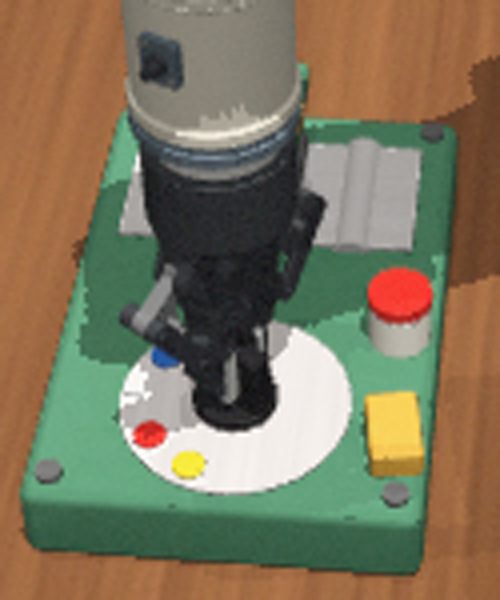

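The gripper now hides the pointer (knob at about (235,395)), and the blue disc shows at (165,355). Twist torque is near zero, so the knob sits in a detent. I'll release, rise and look again.

```bash
python3 -m inch '[[0,0,0,0,0,0,-0.3],[0,0,0,0,0,0,-1],[0,0,0,0,0,0,-1],[0,0,0,0,0,0,-1],[0,0,0,0,0,0,-1],[0,0,0,0,0,0,-1],[0,0,-0.015,0,0,0,-1],[0,0,-0.03,0,0,0,-1]]';python3 -m inch '[[0,0,-0.04,0,0,0,-1],[0,0,-0.04,0,0,0,-1],[0,0,-0.04,0,0,0,-1],[0,0,0,0,0,-8.5,-1],[0,0,0,0,0,-8.5,-1],[0,0,0,0,0,-8.5,-1],[0,0,0,0,0,-8.5,-1],[0,0,0,0,0,0,-1]]'; python3 d.py 560.5 -28.7 250 1.48
```

```text
clock: 5.95
eef_pos: [556.4, 135.9, 130.3]
tcp_rot: [3.139, 0.003, -0.579]
contact_force: [1.1, -0.4, -0.2]
opening: 1.004
grasp_force: 0.0
clock: 6.75
eef_pos: [557.8, 136.3, 252.1]
tcp_rot: [-3.141, -0.001, 0.017]
contact_force: [-0.3, 0.1, -0.3]
opening: 1.0
grasp_force: 0.0
shift mm [-1.00e-01  1.65e+02  2.10e+00] turn deg [ 3.000e-02 -5.000e-02 -8.381e+01] q [0.24 0.27 1.74 0.   1.13 1.79] t 6.75
```

```bash
python3 -m inch '[[0,0.033,0,0,0,0,-1],[0,0.033,0,0,0,0,-1],[0,0.033,0,0,0,0,-1],[0,0.033,0,0,0,0,-1],[0,0.033,0,0,0,0,-1],[0,0,0,0,0,-8.4,-1],[0,0,0,0,0,-8.4,-1],[0,0,0,0,0,-8.4,-1]]';python3 -m inch '[[0,0,0,0,0,-8.4,-1],[0,0,0,0,0,-8.4,-1],[0,0,0,0,0,-8.4,-1],[0,0,0,0,0,-8.4,-1],[0,0,0,0,0,-8.4,-1],[0,0,0,0,0,-8.4,-1],[0,0,0,0,0,-8.2,-1],[0,0,0,0,0,0,-1]]'; python3 d.py 560.5 -28.7 141 1.48
python3 - <<'E'
from h import *
for n,b in(("top",(225,160,375,265)),("side",(220,195,345,345))):
    f=eyes.grab_frame(n); cv2.imwrite(f"pics/{n}3.png",f["img"])
    if n=="side": g=f
    m=mask(f,(0,150,80),(6,255,255),(305,180,350,225) if n=="top" else (270,190,305,245))
    p=np.argwhere(m)[:,::-1].astype(float); print(n,len(p), cast(f,[p.mean(0)],155) if len(p) else "")
c=np.array([558.1,136.5])
for a in(-.6,0,.6,1.2):
    print(a,proj(g,[c[0]+50*np.cos(a+.023),c[1]+50*np.sin(a+.023),54]).round(1))
i=cv2.imread("pics/side3.png")[195:345,220:345]; cv2.imwrite("pics/c3.png",cv2.resize(i,(500,600),interpolation=cv2.INTER_CUBIC))
E
```

```text
clock: 7.55
eef_pos: [560.2, -29.2, 251.7]
tcp_rot: [3.141, -0.0, 0.455]
contact_force: [0.0, -0.7, -0.8]
opening: 1.0
grasp_force: 0.0
clock: 8.35
eef_pos: [560.3, -28.7, 251.6]
tcp_rot: [3.141, -0.0, 1.475]
contact_force: [-0.2, 0.8, -0.5]
opening: 0.998
grasp_force: 0.0
shift mm [  0.    0.2 110.6] turn deg [ 0.03 -0.   -0.26] q [-0.05  0.25  1.77  0.    1.12  0.04] t 8.35
top 0 
side 5 [[562.94602994 -10.54581307 155.        ]]
-0.6 [[261.5 283.3]]
0 [[255.4 292.8]]
0.6 [[257.3 303.1]]
1.2 [[266.9 310.6]]
```

View pics/c3.png

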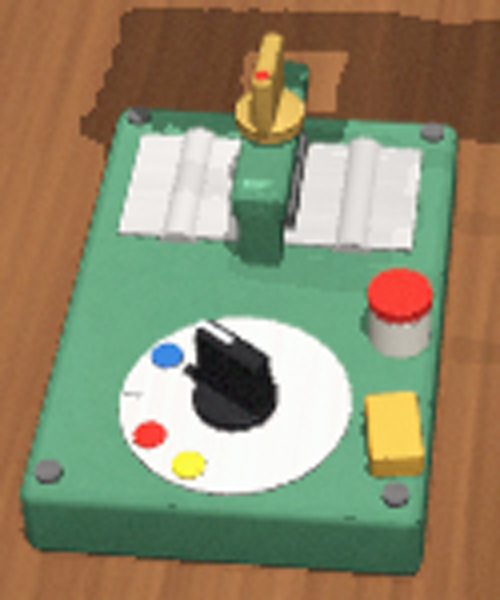

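The pointer's nose at (187,370) now points at the blue disc at (167,355), and the bystanders haven't moved. The wing is edge-on at (268,70) with its red dot at (262,75). Next I go down onto the wing.

```bash
python3 -m inch '[[0,0,0.03,0,0,0,-1],[0,0,0.03,0,0,0,-1],[0,0,0.03,0,0,0,-1],[0,0,0.02,0,0,0,-1],[0,0,0,0,0,0,-1],[0,0,0,0,0,0,0],[0,0,0,0,0,0,0.5],[0,0,0,0,0,0,1]]' 40; python3 -m inch '[[0,0,0,0,0,0,1],[0,0,0,0,0,0,1],[0,0,0,0,0,0,1],[0,0,0,0,0,0,1],[0,0,0,0,0,0,1],[0,0,0,0,0,0,1],[0,0,0,0,0,0,1]]' 40; python3 -c "
from rig import r;s=r.sense();print(s['wrist_torque'],s['tcp_rot'])"
```

```text
clock: 9.25
eef_pos: [561.1, -28.8, 142.4]
tcp_rot: [3.139, -0.0, 1.477]
contact_force: [-1.1, -0.5, -0.5]
opening: 0.511
grasp_force: 0.0
clock: 9.95
eef_pos: [561.6, -28.7, 141.9]
tcp_rot: [3.139, -0.0, 1.477]
contact_force: [3.8, 1.0, 5.3]
opening: 0.13
grasp_force: 43.7
[-0.03537755 -0.54829881 -0.02453285] [ 3.13881883e+00 -1.91223318e-04  1.47729968e+00]
```

```bash
q(){ python3 -c "
from rig import r;s=r.sense();print('Tz',s['wrist_torque'][2].round(3),'yaw',s['tcp_rot'][2].round(4))"; }
python3 -m inch '[[0,0,0,0,0,6,1],[0,0,0,0,0,6,1],[0,0,0,0,0,6,1],[0,0,0,0,0,6,1],[0,0,0,0,0,6,1],[0,0,0,0,0,6,1],[0,0,0,0,0,6,1],[0,0,0,0,0,6,1]]' 60; q
python3 -m inch '[[0,0,0,0,0,6,1],[0,0,0,0,0,6,1],[0,0,0,0,0,6,1],[0,0,0,0,0,3,1],[0,0,0,0,0,3,1],[0,0,0,0,0,3,1],[0,0,0,0,0,3,1],[0,0,0,0,0,0,1]]'; q
python3 -m inch '[[0,0,0,0,0,1,1],[0,0,0,0,0,0,1]]'; q
python3 -m inch '[[0,0,0,0,0,1,1],[0,0,0,0,0,0,1]]'; q
```

```text
clock: 10.75
eef_pos: [561.6, -28.8, 141.9]
tcp_rot: [3.14, -0.002, 0.635]
contact_force: [4.0, 0.3, 5.9]
opening: 0.13
grasp_force: 60.9
Tz 0.076 yaw 0.6354
clock: 11.55
eef_pos: [561.5, -28.8, 141.9]
tcp_rot: [3.141, -0.003, 0.114]
contact_force: [4.7, -0.9, 6.8]
opening: 0.128
grasp_force: 60.8
Tz -0.062 yaw 0.1142
clock: 11.75
eef_pos: [561.5, -28.8, 141.9]
tcp_rot: [3.141, -0.003, 0.098]
contact_force: [3.3, -0.4, 6.5]
opening: 0.129
grasp_force: 60.8
Tz -0.055 yaw 0.098
clock: 11.95
eef_pos: [561.5, -28.8, 141.9]
tcp_rot: [3.141, -0.003, 0.081]
contact_force: [4.0, -0.3, 6.4]
opening: 0.131
grasp_force: 60.8
Tz -0.057 yaw 0.0806
```

```bash
q(){ python3 -c "
from rig import r;s=r.sense();print('Tz',s['wrist_torque'][2].round(3),'yaw',s['tcp_rot'][2].round(4))"; }
python3 -m inch '[[0,0,0,0,0,1,1],[0,0,0,0,0,0,1]]'|grep clock; q
python3 -m inch '[[0,0,0,0,0,1,1],[0,0,0,0,0,0,1]]'|grep clock; q
python3 -m inch '[[0,0,0,0,0,1,1],[0,0,0,0,0,0,1]]'|grep clock; q
python3 -m inch '[[0,0,0,0,0,1,1],[0,0,0,0,0,0,1]]'|grep clock; q
```

```text
clock: 12.15
Tz -0.117 yaw 0.0631
clock: 12.35
Tz -0.056 yaw 0.0457
clock: 12.55
Tz -0.049 yaw 0.0282
clock: 12.75
Tz 0.497 yaw 0.0116
```

```bash
q(){ python3 -c "
from rig import r;s=r.sense();print('Tz',s['wrist_torque'][2].round(3),'yaw',s['tcp_rot'][2].round(4))"; }
python3 -m inch '[[0,0,0,0,0,0.5,1],[0,0,0,0,0,0,1]]'|grep clock; q
python3 -m inch '[[0,0,0,0,0,0.5,1],[0,0,0,0,0,0,1]]'|grep clock; q
python3 -m inch '[[0,0,0,0,0,0,1],[0,0,0,0,0,0,1]]'; q
```

```text
clock: 12.95
Tz 0.835 yaw 0.0039
clock: 13.15
Tz 1.032 yaw -0.0043
clock: 13.35
eef_pos: [561.6, -28.8, 141.9]
tcp_rot: [3.141, -0.003, -0.004]
contact_force: [3.0, 0.3, 5.9]
opening: 0.132
grasp_force: 65.3
Tz 1.031 yaw -0.0039
```

Torque climbs from yaw of about 0.024, which agrees with the splitter's own yaw, so the screw is seated. The quarter-turn target is yaw ≈ 1.594.

```bash
python3 -m inch '[[0,0,0,0,0,-2,1],[0,0,0,0,0,-6,1],[0,0,0,0,0,-6,1],[0,0,0,0,0,-6,1],[0,0,0,0,0,-6,1],[0,0,0,0,0,-6,1],[0,0,0,0,0,-6,1],[0,0,0,0,0,-6,1]]'; python3 -m inch '[[0,0,0,0,0,-6,1],[0,0,0,0,0,-6,1],[0,0,0,0,0,-6,1],[0,0,0,0,0,-6,1],[0,0,0,0,0,-6,1],[0,0,0,0,0,-6,1],[0,0,0,0,0,-6,1],[0,0,0,0,0,0,1]]'; python3 d.py 561 -28.8 142 1.594
```

```text
clock: 14.15
eef_pos: [561.5, -28.7, 141.9]
tcp_rot: [3.14, -0.002, 0.766]
contact_force: [2.8, -0.1, 6.6]
opening: 0.127
grasp_force: 60.8
clock: 14.95
eef_pos: [561.5, -28.8, 141.9]
tcp_rot: [3.139, -0.0, 1.499]
contact_force: [3.7, -0.2, 6.0]
opening: 0.137
grasp_force: 60.9
shift mm [-0.1 -0.5 -0.1] turn deg [ 0.16  0.   -5.47] q [-0.05  0.38  1.86  0.    0.89  0.02] t 14.95
```

```bash
python3 -m inch '[[0,0,0,0,0,-2,1],[0,0,0,0,0,-2,1],[0,0,0,0,0,-1.5,1],[0,0,0,0,0,0,1],[0,0,0,0,0,0,1],[0,0,0,0,0,0,1]]'
python3 - <<'E'
from h import *
s=r.sense();print(s["wrist_torque"],s["tcp_rot"])
f=eyes.grab_frame("side")
p=np.argwhere(mask(f,(0,150,80),(6,255,255),(270,190,305,245)))[:,::-1]
if len(p): print(cast(f,[p.mean(0)],155))
cv2.imwrite("pics/c4.png",cv2.resize(f["img"][195:345,220:345],(500,600),interpolation=cv2.INTER_CUBIC))
E
```

```text
clock: 15.55
eef_pos: [561.5, -28.8, 141.9]
tcp_rot: [3.139, 0.0, 1.591]
contact_force: [3.4, 0.6, 6.4]
opening: 0.133
grasp_force: 60.9
[-0.01519688 -0.49827941  0.04438737] [3.13883814e+00 2.07689981e-04 1.59095800e+00]
[[562.45840155 -10.25532728 155.        ]]
```

View pics/c4.png

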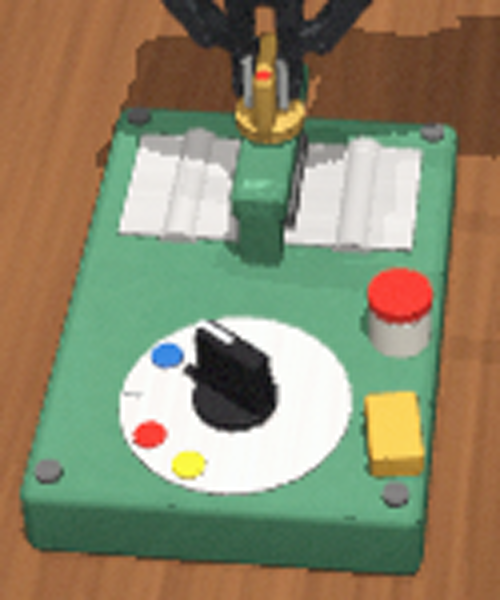

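The wing at (265,80) is held between the pads with the red dot at (263,75) facing the dial, and the pointer is still at the blue disc. The setting is 1.567 rad off the seat, so I'm handing in.

```bash
python3 -c "
from rig import r;print(r.sign_off())"
```

```text
the job is handed in; nothing more can be done
None
```

The job is handed in at about 15.6 s: the selector points at the blue mark, and the thumbscrew was seated, backed off a quarter turn (about 1.57 rad by the tool's measured angle) and is still held in the gripper; nothing else on the splitter moved in the last picture.

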